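Snap the hairpin clip onto the pivot stud

TASK

Lock the link onto its pivot stud: pick up the hairpin spring clip by its moulded grip and push it sideways over the stud's neck, between the link and the stud's head, until the legs snap past and the stud sits in the clip's seat, then let go. The stud is clamped somewhere along its slot, so feel for it, and stop once the clip's wire root touches it: never press the root on the stud with more than 10 N, nor anything on the bracket with more than 40 N. Leave the file handle, the brass fitting and the tin where they stand.

Things in the scene. Friction and masses are not known exactly. Their poses are not given: they have to be found in the camera images.
- slot_mid (a point): Middle of the bracket's slot, at the mid-height of the stud's neck, 40.5 mm over the bench. x runs along plate and slot toward the link's far end: push the clip along +x; z up. The upright stud is clamped immovably in the slot, up to 25 mm either way along x from here (0 in y). Where is NOT reported: find it by feel or sight.
- bracket: Steel plate 150 x 70 x 8 mm bolted to the bench; origin under its centre, axes as slot_mid. Carries the stud. Heights over the bench: nut, 22 mm wide, to 21 mm; link (flat bar 22 mm wide, reaching 111 mm to +x of the stud, with an eye of 17 mm radius round it) 30 to 36 mm; neck, 12 mm diameter, 36 to 45 mm; head, 20 mm diameter, 45 to 53 mm.
- clip_grip (a point): Centre of the clip's black moulded grip, 34 (x) x 14 (y) x 28 (z) mm, to be grasped across its 14 mm; it stands on the bench, this point 14 mm up. x points from the grip to the open mouth between the two legs, z up. A small wire loop sticks out 12 mm behind the grip.
- clip: The hairpin clip, about 70 g; origin under the grip's centre. Two legs of 5 mm round steel wire at the grip's mid-height, one each side, each sprung about an upright axis 9 mm ahead of the grip's centre. Unspread gap between them: 11 mm at the seat, 3.8 mm at the waist (46 mm ahead of the grip's centre), 24 mm at the tips (60 mm ahead).
- clip_seat (a point): The seat, where the stud's axis belongs when home: 38 mm ahead (+x) of the grip's centre, same axes. Pushing the greased neck in peaks at 5 to 10 N, first felt with the stud 54 mm ahead of the grip's centre; past about 44 mm the legs draw the clip in (the force turns round). Let go early it may hang short of home: press on lightly until the root meets the stud, at 36 mm.
- root: The wire root of the hairpin: rigid blunt wire 5 mm thick between the legs, ending 30.5 mm ahead of the grip's centre; it meets the neck just past the seat and stops the clip. Origin 12 mm ahead of the grip's centre, at its mid-height, axes of clip_grip. Pressing it hard on the stud would splay the clip.
- tip_l (a point): Centre of the wire at the tip of the clip's left (+y) leg. The tips are 29 mm apart unspread, about 32 to 33 mm with the stud in the seat, 40 mm with the waist on the stud. The legs pinch the neck with 10 N in the seat and 20 N at the waist in all, and this counts in the force on the bracket.
- tip_r (a point): Centre of the wire at the tip of the clip's right (-y) leg.
- file_handle_mid (a point): Bystander: loose wooden file handle, 102 x 70 x 32 mm overall, lying to the right of the bracket; its middle, 16 mm up.
- brass_fitting_mid (a point): Bystander: small brass fitting, 22 x 24 x 42 mm, standing to the left; its middle, 21 mm up.
- tin_mid (a point): Bystander: round tin, 73 mm in diameter and 88 mm high, standing at the far left; its middle, 44 mm up.

How it is judged:
On the way, in this order (a step that is already met when the one before it is completed fails the run):
1. the clip has been lifted off the bench (height (world z) of clip_grip above 0.03 m), for 0.1 s.
2. the legs are sprung wide over the neck (tips over 36 mm apart) (distance between tip_l and tip_r above 0.036 m), for 0.02 s.
At the end, for the whole second after the job is handed in: The clip sits on the stud's neck, at rest, tilted under 20 degrees, its seat within 4 mm sideways, 6 mm in height and 29.5 mm lengthwise of the slot's middle at neck height, the legs closed behind the neck: tips 30.5 to 35 mm apart (distance between tip_l and tip_r between 0.0305 and 0.035 m and x of clip_seat in the frame of slot_mid between -0.0295 and 0.0295 m and y of clip_seat in the frame of slot_mid between -0.004 and 0.004 m and z of clip_seat in the frame of slot_mid between -0.006 and 0.006 m and angle between clip_grip's own z axis and vertical below 0.35 rad and linear speed of clip below 0.02 m/s); the robot touches nothing.
It fails at once if the clip's wire root is pressed on the stud with more than 10 N (contact force between root and bracket above 10 N).
It fails at once if the bracket with its stud and link is loaded with more than 40 N, the legs' pinch included (contact force between bracket and anything else above 40 N).
It fails at once if the file handle, brass fitting or tin is moved more than 20 mm (distance of any of file_handle_mid, brass_fitting_mid, tin_mid from where it was at the start of the episode above 0.02 m).
It also fails if it takes over 58 s, if anything falls off the work surface, if the arm or the gripper's body presses on something with over 40 N, if the wrist force passes 120 N, or if a joint passes its speed limit or range.

ROBOT

A 7-joint arm with a two-finger parallel gripper is mounted at the origin on a cart in front of the work surface, level with it; the furniture and walls round the work are solid. World frame = base frame: x ahead of the robot, y to its left, z up, the work surface at z = 0. Lengths are in m, angles in rad, forces in N, time in s.
With the tool pointing down it reaches from about 0.4 to 0.875 m from the base axis. Payload 19.3 kg.
Tool frame: the origin (TCP) lies at the very end of the fingers, on their centre line; the grasp point (between the pads) lies 19 mm behind it; z points along the fingers, y is the line along which they close (so a half turn about z gives the same grasp; the last joint's range is limited). The gripper opens to 85 mm and grips with 20 to 120 N. Pads are 22 mm wide; open, the fingers measure 114 mm over their backs; the gripper's body (76 mm by 85 mm) begins 54 mm behind the grasp point. The pads swing forward as they close: fully open they stand 13 mm farther back than shut.
Start: joints at [1.051, 0.521, -0.036, 1.599, 0.021, 1.021, -0.113], TCP at [0.272, -0.563, 0.209] pointing down, gripper open.
Joint ranges: [-2.91, 2.91], [-0.3, 2.13], [-1.5, 1.42], [0.17, 2.43], [-1.26, 4.41], [0.16, 1.93], [-2.52, 2.52]. Speed limits (rad/s): [1.89, 1.89, 2.39, 2.39, 3.01, 3.01, 3.01].

INTERFACE

Orientations are given as [roll, pitch, yaw] about the fixed x, y, z axes, in that order (R = Rz(yaw) Ry(pitch) Rx(roll)).
In Python, from workcell import monitor, optics, job_done gives the robot as it stands.
- The arm moves only by the shell command python3 -m handwheel 'ROWS' [FORCE]. ROWS is JSON, a list of rows, each an object of numbers: "dx", "dy", "dz": the shift along the tool's x, y, z in cm; "wx", "wy", "wz": the turn, a rotation vector about the tool's x, y, z in rad; "claw": the opening in per cent of the stroke, from 0 (shut) to 100 (fully open). A call has 1 to 8 rows; each row shifts and turns the commanded pose from where the row before left it, along the tool's axes as they then stand; what a row does not reach is not made up. A row lasts 1/8 s, in which the tool goes at most 62.5 mm and 10.7 degrees, less where a joint would pass 70% of its speed; a pose out of reach is approached as far as the arm can. A call with a gripper value outside its range is refused whole. The fingers move at their own pace and stop on an object; FORCE is the grip in N (left out, the last holds). Time passes only in rows, so rows that do not move let the fingers close. It gives the time, the measured TCP pose, the force, the opening and the grip force at its end, in the units of the state.
- monitor.observe(): the state, without advancing time (a new reading comes with each control period).
- optics.grab_frame(name): name is "scene" or "top"; returns a dict with "frame" (480x640x3 uint8, blue, green, red), "fovy" (degrees; the focal length in pixels is half the picture's height over the tangent of half this angle, whatever the lens; pixels are square), "cx", "cy" (the principal point, pixels), "R" (3x3) and "t" (3): a world point X has camera coordinates R X + t. Camera axes: x right, y down, z forward; pixel columns grow to the right and rows downward; lengths in m; the calibration is good to about 2 mm. A picture is of the moment at which its call begins. There is no depth.
- job_done(): hands the job in; it is judged then, once.
Trained networks look in the newest picture that a camera, given by its name, has taken for a name from the list of things; names that differ only in an ending like _2 or _b are one class to them, and where a whole thing is asked for, a point or a joint stands for the part that bears it (a point fixed in the world has none). Each returns a list of dicts, best first, with "p" (0 to 1); they miss things now and then, are a little off and sometimes report something else, mostly with a low value. They report only what shows in the picture. A call takes as long as a camera call.
- optics.masks_of(name, camera): "region" (480x640 bool, what is visible of it) and "rect" ([left, top, width, height] in pixels, round what is visible of it).
The state is a dict: "clock": time; "qpos": joint angles; "qd": joint speeds; "joint_efforts": joint torques, N m; "position": TCP position; "tool_rot": TCP orientation; "force": force on the tool from outside, world axes, zero at the start; "moment": the same for the moment, N m; "grip_width": finger opening in m; "finger_force": force on a finger pad.
Only numpy, scipy, OpenCV 4.12 (cv2) and the standard library are available. Lean on these libraries where they do the work, as an engineer would, in place of code of your own. Each camera call takes 0.05 s, during which the arm holds its last target. There are 200 camera calls.

## Working session

There is one attempt and no reset: what is moved stays moved. The work goes in short steps, Python scripts to look and compute and a shell command to move; the robot and the scene stay as the last step left them, time stands still between calls to the robot, and variables do not carry over. Pictures are saved under pics/ and viewed, at most 10 in all, crops included, and the job is handed in when it is done.

```bash
mkdir -p pics; cat > h.py <<'E'
import numpy as np, cv2
from workcell import monitor, optics, job_done
def grab(n,fn=None):
    g=optics.grab_frame(n)
    if fn: cv2.imwrite('pics/'+fn,g['frame'])
    g['f']=240/np.tan(np.radians(g['fovy'])/2); g['R']=np.array(g['R']); g['t']=np.array(g['t'])
    return g
def ray(g,u,v,z):
    d=g['R'].T@np.array([(u-g['cx'])/g['f'],(v-g['cy'])/g['f'],1]); c=-g['R'].T@g['t']
    return c+d*(z-c[2])/d[2]
def proj(g,X):
    p=g['R']@np.array(X)+g['t']; return g['f']*p[0]/p[2]+g['cx'],g['f']*p[1]/p[2]+g['cy']
E
python3 - <<'E'
from h import *
print(monitor.observe())
for c in('top','scene'):
    g=grab(c,c+'0.png'); print(c,g['f'],-g['R'].T@g['t'],g['R'].round(2).tolist())
    for n in('clip','bracket','file_handle_mid','brass_fitting_mid','tin_mid'):
        for m in optics.masks_of(n,c)[:2]:
            ys,xs=np.nonzero(m['region']); 
            print(n,m['p'],m['rect'],len(xs), ray(g,xs.mean(),ys.mean(),0.014).round(3))
E
```

```text
{'clock': 0.0, 'qpos': array([ 1.05079642,  0.52201656, -0.03639469,  1.60000299,  0.02117668,
        1.02108674, -0.11276418]), 'qd': array([ 1.74371528e-03, -2.15633382e-04,  5.39200521e-06, -1.60451896e-03,
       -7.51364332e-04, -6.27615970e-04, -2.12302749e-04]), 'joint_efforts': array([-1.67314618e-03, -9.27114058e+01,  1.97871633e+00, -3.69940710e+01,
        1.76807446e-02,  8.02093127e-03, -5.66425149e-05]), 'position': array([ 0.27159141, -0.56250459,  0.20832519]), 'tool_rot': array([-3.14046226e+00,  2.69325573e-05,  4.49871831e-01]), 'force': array([-0.20141853,  0.23915895,  0.44084578]), 'moment': array([-0.04326897,  0.00411459,  0.01264428]), 'finger_force': 0.0, 'grip_width': 0.08529473287691186}
top 598.4161101962287 [0.39261089 0.05726369 1.31920847] [[-0.01, -1.0, 0.0], [-1.0, 0.01, -0.1], [0.1, -0.01, -1.0]]
clip 0.62 [260.1, 228.8, 10.9, 41.3] 253 [0.494 0.173 0.014]
clip 0.59 [367.3, 167.4, 49.7, 91.3] 2392 [ 0.565 -0.11   0.014]
bracket 0.94 [370.3, 165.2, 46.0, 91.5] 2359 [ 0.563 -0.109  0.014]
file_handle_mid 0.9 [445.0, 284.3, 20.4, 43.2] 615 [ 0.363 -0.239  0.014]
brass_fitting_mid 0.62 [241.7, 169.4, 15.5, 15.3] 113 [0.657 0.212 0.014]
tin_mid 0.76 [164.8, 138.9, 43.2, 43.8] 1288 [0.696 0.35  0.014]
tin_mid 0.54 [371.4, 165.6, 46.5, 90.6] 2367 [ 0.565 -0.11   0.014]
scene 587.9620534074479 [-0.04086568  1.12973861  0.66583858] [[-0.88, -0.47, -0.0], [-0.21, 0.4, -0.89], [0.42, -0.79, -0.45]]
clip 0.82 [290.0, 272.1, 37.6, 15.7] 309 [0.49  0.176 0.014]
bracket 0.71 [301.5, 201.1, 68.1, 41.6] 1015 [ 0.562 -0.1    0.014]
bracket 0.35 [229.5, 257.5, 12.0, 20.1] 201 [0.661 0.205 0.014]
file_handle_mid 0.67 [407.2, 209.2, 41.2, 20.4] 413 [ 0.363 -0.237  0.014]
brass_fitting_mid 0.75 [232.4, 257.3, 10.1, 18.8] 178 [0.662 0.205 0.014]
tin_mid 0.56 [165.8, 255.7, 39.5, 51.9] 1536 [0.726 0.297 0.014]
tin_mid 0.2 [300.0, 204.8, 67.2, 36.1] 993 [ 0.562 -0.101  0.014]
```

```bash
python3 - <<'E'
import cv2,numpy as np
a=cv2.imread('pics/top0.png'); b=cv2.imread('pics/scene0.png')
A=cv2.resize(a[155:285,240:440],(800,520),interpolation=cv2.INTER_CUBIC)
cv2.imwrite('pics/ta.png',A)
cv2.imwrite('pics/sb.png',cv2.resize(b[190:300,220:400],(792,484),interpolation=cv2.INTER_CUBIC))
E
```

```text
(no output)
```

View pics/ta.png

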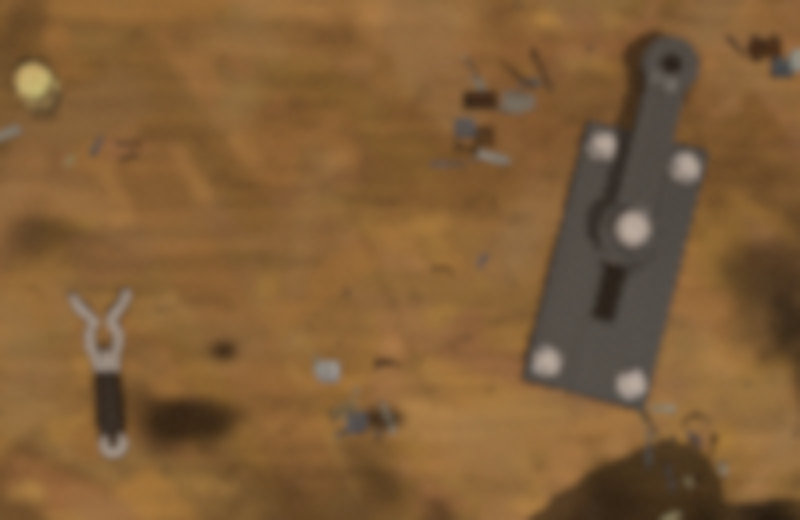

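View pics/sb.png

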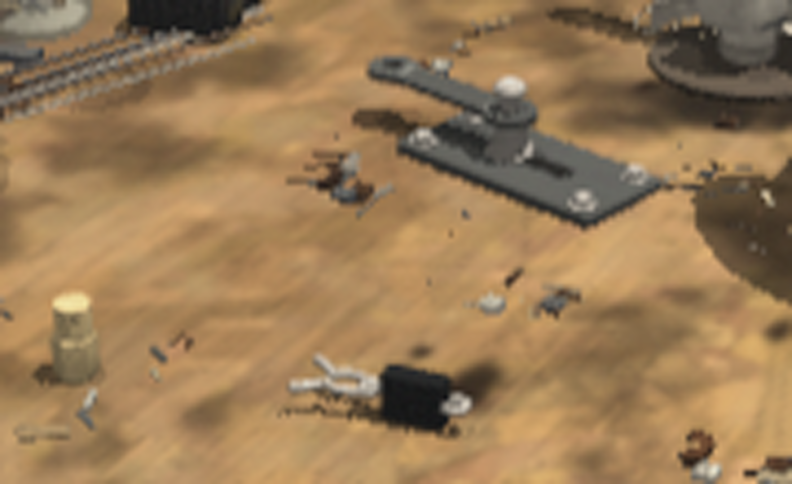

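The top crop (4x, offset 240,155) shows the clip grip at about (110,403), tips (72,295)/(128,292), and the stud head at (633,229). The link's far eye is at (671,63), and the plate screws are at (602,145), (686,167), (547,362) and (631,384). The scene view confirms the clip stands upright.

```bash
python3 - <<'E'
from h import *
g=grab('top')
P=lambda x,y,z: ray(g,240+x/4-.375,155+y/4-.375,z)[:2]
gr=P(110,403,.028); loop=P(113,443,.014); tips=(P(72,295,.014)+P(128,292,.014))/2
d=tips-loop; print('grip',gr,'loop',loop,'tips',tips,'yaw',np.arctan2(d[1],d[0]))
s=P(633,229,.053); e=P(671,63,.036); d=e-s; print('stud',s,'eye',e,np.linalg.norm(d),'yaw',np.arctan2(d[1],d[0]))
S=[P(*p,.010) for p in((602,145),(686,167),(547,362),(631,384))]; c=np.mean(S,0); d=S[0]+S[1]-S[2]-S[3]
yw=np.arctan2(d[1],d[0]); print('plate',c,yw, 'stud in plate', np.array([[np.cos(yw),np.sin(yw)],[-np.sin(yw),np.cos(yw)]])@(s-c))
E
```

```text
grip [0.48169045 0.17122959] loop [0.46078951 0.17089989] tips [0.54289652 0.17775506] yaw 0.08329753566593104
stud [ 0.56970663 -0.1104621 ] eye [ 0.66311768 -0.13568564] 0.09675666805929067 yaw -0.2637373288190787
plate [ 0.55635536 -0.10663554] -0.269769786320965 stud in plate [ 0.01388819 -0.00012992]
```

```bash
python3 -m handwheel '[{"wz":0.18,"dx":2},{"wz":0.187,"dx":2},{"dx":2.4,"dy":-4.2},{"dx":2.4,"dy":-4.2},{"dx":2.4,"dy":-4.2},{"dx":2.4,"dy":-4.2},{"dx":2.4,"dy":-4.2},{"dx":2.4,"dy":-4.2}]' 30
```

```text
schema error: expected keys dx, dy, dz, wx, wy, wz, claw
```

```bash
python3 -m handwheel '[{"dx":2,"dy":0,"dz":0,"wx":0,"wy":0,"wz":0.18,"claw":100},{"dx":2,"dy":0,"dz":0,"wx":0,"wy":0,"wz":0.187,"claw":100},{"dx":2.4,"dy":-4.2,"dz":0,"wx":0,"wy":0,"wz":0,"claw":100},{"dx":2.4,"dy":-4.2,"dz":0,"wx":0,"wy":0,"wz":0,"claw":100},{"dx":2.4,"dy":-4.2,"dz":0,"wx":0,"wy":0,"wz":0,"claw":100},{"dx":2.4,"dy":-4.2,"dz":0,"wx":0,"wy":0,"wz":0,"claw":100},{"dx":2.4,"dy":-4.2,"dz":0,"wx":0,"wy":0,"wz":0,"claw":100},{"dx":2.4,"dy":-4.2,"dz":0,"wx":0,"wy":0,"wz":0,"claw":100}]' 30
```

```text
clock: 1.65
position: [0.4323, -0.2843, 0.2091]
tool_rot: [3.141, -0.0, 0.083]
force: [1.2, -0.2, -0.7]
grip_width: 0.0857
finger_force: 0.0
```

```bash
python3 -m handwheel '[{"dx":1.2,"dy":-6,"dz":0,"wx":0,"wy":0,"wz":0,"claw":100},{"dx":1.2,"dy":-6,"dz":0,"wx":0,"wy":0,"wz":0,"claw":100},{"dx":1.2,"dy":-6,"dz":0,"wx":0,"wy":0,"wz":0,"claw":100},{"dx":1.2,"dy":-6,"dz":0,"wx":0,"wy":0,"wz":0,"claw":100},{"dx":1.2,"dy":-6,"dz":0,"wx":0,"wy":0,"wz":0,"claw":100},{"dx":1.2,"dy":-6,"dz":0,"wx":0,"wy":0,"wz":0,"claw":100},{"dx":1,"dy":-5,"dz":0,"wx":0,"wy":0,"wz":0,"claw":100},{"dx":0.5,"dy":-3,"dz":0,"wx":0,"wy":0,"wz":0,"claw":100}]'; python3 - <<'E'
from h import *
s=monitor.observe();print(s['position'],s['tool_rot'],s['qpos'])
g=grab('top')
for z in (.1,.15,.2): print(z,proj(g,[*s['position'][:2],z]))
c,q=np.cos(s['tool_rot'][2]),np.sin(s['tool_rot'][2])
d=np.array([.482,.1715])-s['position'][:2]; print(d[0]*c+d[1]*q, d[0]*q-d[1]*c)
E
```

```text
clock: 2.65
position: [0.4819, 0.1627, 0.209]
tool_rot: [-3.141, -0.0, 0.085]
force: [0.1, -0.2, 0.5]
grip_width: 0.0853
finger_force: 0.0
[0.48188076 0.16266498 0.2089792 ] [-3.14093477e+00 -2.84332091e-04  8.50150538e-02] [-0.26514075  0.34370752 -0.22423956  1.89435159  0.09419053  0.91313438
 -2.02008928]
0.1 (np.float64(268.20002599851097), np.float64(252.84002572520373))
0.15 (np.float64(265.9851802894366), np.float64(251.00110804795))
0.2 (np.float64(263.5738803415241), np.float64(248.99908051112874))
0.0008690181147471117 -0.008792983032719305
```

```bash
python3 -m handwheel '[{"dx":0,"dy":-0.9,"dz":4,"wx":0,"wy":0,"wz":0,"claw":100},{"dx":0,"dy":0,"dz":5,"wx":0,"wy":0,"wz":0,"claw":100},{"dx":0,"dy":0,"dz":5,"wx":0,"wy":0,"wz":0,"claw":100},{"dx":0,"dy":0,"dz":1.5,"wx":0,"wy":0,"wz":0,"claw":80},{"dx":0,"dy":0,"dz":0,"wx":0,"wy":0,"wz":0,"claw":70}]'; python3 - <<'E'
from h import *
g=grab('scene','s1.png'); h=grab('top','t1.png')
A=cv2.resize(g['frame'][210:310,260:360],(500,500),interpolation=cv2.INTER_CUBIC)
B=cv2.resize(h['frame'][215:285,235:305],(300,300),interpolation=cv2.INTER_CUBIC)
C=np.zeros((500,800,3),np.uint8);C[:,:500]=A;C[:300,500:]=B
cv2.imwrite('pics/v1.png',C)
E
```

```text
clock: 3.32
position: [0.4813, 0.1688, 0.0541]
tool_rot: [3.141, 0.001, 0.083]
force: [-0.2, -0.1, 0.1]
grip_width: 0.0599
finger_force: 0.0
```

View pics/v1.png

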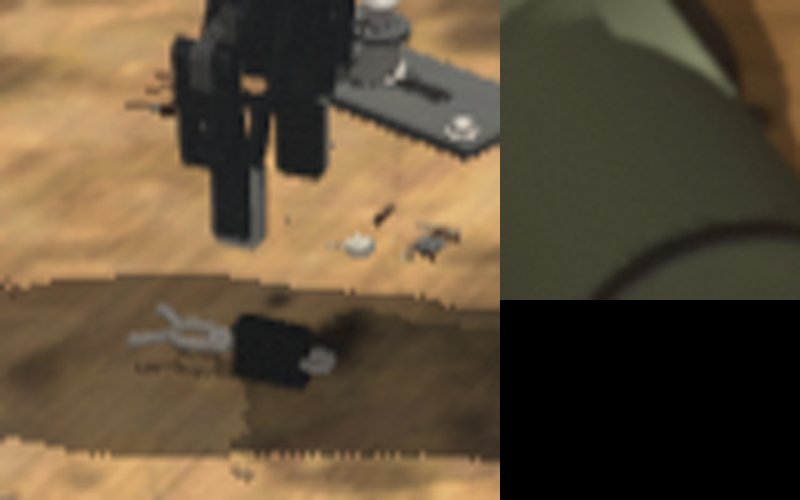

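The scene view shows the open fingers, with tips near pixel (313,252), above and in line with the grip at (314,280). The arm hides the clip from the top camera.

```bash
python3 -m handwheel '[{"dx":0,"dy":-0.25,"dz":2.5,"wx":0,"wy":0,"wz":0,"claw":70},{"dx":0,"dy":0,"dz":2.4,"wx":0,"wy":0,"wz":0,"claw":70},{"dx":0,"dy":0,"dz":0,"wx":0,"wy":0,"wz":0,"claw":70},{"dx":0,"dy":0,"dz":0,"wx":0,"wy":0,"wz":0,"claw":10},{"dx":0,"dy":0,"dz":0,"wx":0,"wy":0,"wz":0,"claw":0},{"dx":0,"dy":0,"dz":0,"wx":0,"wy":0,"wz":0,"claw":0},{"dx":0,"dy":0,"dz":0,"wx":0,"wy":0,"wz":0,"claw":0},{"dx":0,"dy":0,"dz":0,"wx":0,"wy":0,"wz":0,"claw":0}]' 50
```

```text
clock: 4.42
position: [0.4822, 0.1728, 0.0062]
tool_rot: [-3.14, -0.003, 0.083]
force: [-1.7, 5.0, 14.9]
grip_width: 0.0003
finger_force: 7.7
```

```bash
python3 -m handwheel '[{"dx":0,"dy":0,"dz":0,"wx":0,"wy":0,"wz":0,"claw":0},{"dx":0,"dy":0,"dz":0,"wx":0,"wy":0,"wz":0,"claw":0}]'; python3 -c "
from h import *
print(monitor.observe()['position'],monitor.observe()['moment'])"
```

```text
clock: 4.68
position: [0.4822, 0.1728, 0.0062]
tool_rot: [-3.14, -0.003, 0.083]
force: [-0.9, 4.3, 16.1]
grip_width: 0.0001
finger_force: 7.7
[0.48215421 0.17281887 0.00623158] [1.17304127 0.29969347 0.00600209]
```

```bash
python3 - <<'E'
from h import *
g=grab('scene','s2.png')
A=cv2.resize(g['frame'][220:320,250:370],(720,600),interpolation=cv2.INTER_CUBIC)
cv2.imwrite('pics/v2.png',A)
E
```

```text
(no output)
```

View pics/v2.png

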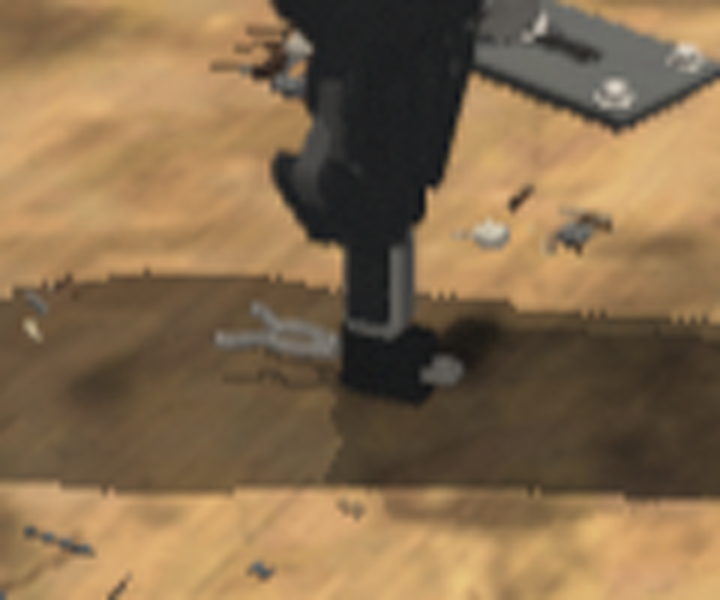

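The fingers are shut, with their tips ending near crop (375,330), right at the top edge of the grip, which hasn't moved. I'll work out whether they're on top of it or behind it.

```bash
python3 - <<'E'
from h import *
g=grab('scene')
f=lambda X:[round((a-o)*6) for a,o in zip(proj(g,X),(250,220))]
for z in(0.006,.028,.04):
  for y in(.15,.1728):print(z,y,f([.482,y,z]))
# grip box for assumed pose
for sx in(-17,17):
  for sy in(-7,7):
    for z in(0,.028):
      c,s=np.cos(.083),np.sin(.083);print(sx,sy,z,f([.482+(sx*c-sy*s)/1e3,.1715+(sx*s+sy*c)/1e3,z]))
E
```

```text
0.006 0.15 [413, 349]
0.006 0.1728 [383, 377]
0.028 0.15 [412, 296]
0.028 0.1728 [382, 324]
0.04 0.15 [412, 267]
0.04 0.1728 [382, 295]
-17 -7 0 [436, 390]
-17 -7 0.028 [436, 323]
-17 7 0 [421, 409]
-17 7 0.028 [420, 341]
17 -7 0 [350, 371]
17 -7 0.028 [349, 305]
17 7 0 [334, 390]
17 7 0.028 [333, 323]
```

```bash
python3 - <<'E'
from h import *
g=grab('scene')
f=lambda X:[round((a-o)*5) for a,o in zip(proj(g,X),(260,210))]
for z in(.054,.065,.075,.085):print(z,'near',f([.4813,.1688+.037,z]),'far',f([.4813,.1688-.037,z]))
E
```

```text
0.054 near [232, 302] far [314, 227]
0.065 near [232, 279] far [314, 205]
0.075 near [231, 258] far [314, 184]
0.085 near [231, 237] far [314, 164]
```

The images put the real fingertips about 22 mm above the reported TCP, so they closed on top of the grip without harm. I'll open, go lower while watching the force, and grasp again.

```bash
python3 -m handwheel '[{"dx":0,"dy":0,"dz":-1.5,"wx":0,"wy":0,"wz":0,"claw":0},{"dx":0,"dy":0,"dz":0,"wx":0,"wy":0,"wz":0,"claw":60},{"dx":0,"dy":0,"dz":0,"wx":0,"wy":0,"wz":0,"claw":60},{"dx":0,"dy":0,"dz":0,"wx":0,"wy":0,"wz":0,"claw":60},{"dx":0,"dy":0,"dz":0,"wx":0,"wy":0,"wz":0,"claw":60}]'; python3 -m handwheel '[{"dx":0,"dy":0,"dz":1.5,"wx":0,"wy":0,"wz":0,"claw":60},{"dx":0,"dy":0,"dz":1,"wx":0,"wy":0,"wz":0,"claw":60},{"dx":0,"dy":0,"dz":0.5,"wx":0,"wy":0,"wz":0,"claw":60},{"dx":0,"dy":0,"dz":0,"wx":0,"wy":0,"wz":0,"claw":60}]'; python3 - <<'E'
from h import *
g=grab('scene','s3.png')
A=cv2.resize(g['frame'][220:320,250:370],(720,600),interpolation=cv2.INTER_CUBIC)
cv2.imwrite('pics/v3.png',A)
E
```

```text
clock: 5.45
position: [0.4809, 0.1713, 0.0197]
tool_rot: [3.141, 0.0, 0.083]
force: [-0.1, -1.3, -0.5]
grip_width: 0.0513
finger_force: 0.0
clock: 5.95
position: [0.4807, 0.1713, -0.0106]
tool_rot: [3.141, 0.001, 0.083]
force: [0.1, 0.1, 0.4]
grip_width: 0.0512
finger_force: 0.0
```

View pics/v3.png

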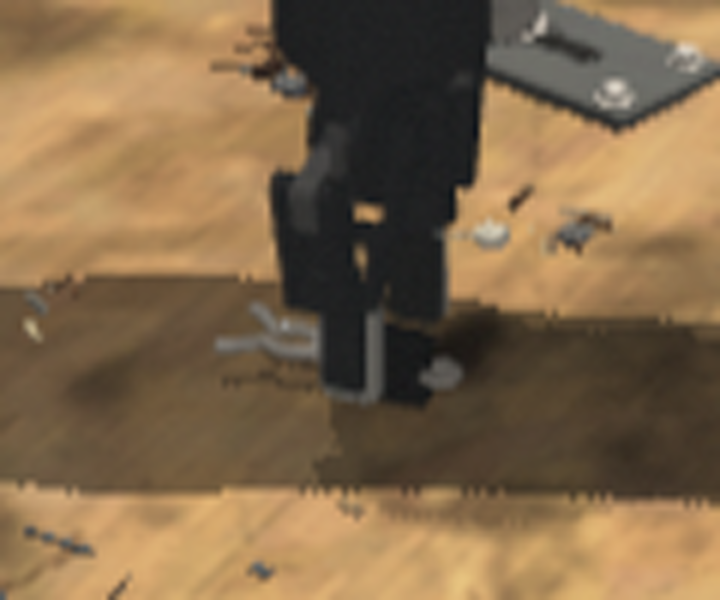

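The near fingertip, at (350,395), is now beside the grip, about 2–3 mm forward of its centre. I'll go 7 mm lower and close.

```bash
python3 -m handwheel '[{"dx":-0.2,"dy":0,"dz":0.7,"wx":0,"wy":0,"wz":0,"claw":50},{"dx":0,"dy":0,"dz":0,"wx":0,"wy":0,"wz":0,"claw":10},{"dx":0,"dy":0,"dz":0,"wx":0,"wy":0,"wz":0,"claw":0},{"dx":0,"dy":0,"dz":0,"wx":0,"wy":0,"wz":0,"claw":0},{"dx":0,"dy":0,"dz":0,"wx":0,"wy":0,"wz":0,"claw":0},{"dx":0,"dy":0,"dz":0,"wx":0,"wy":0,"wz":0,"claw":0}]' 60; python3 -c "
from h import *
print(monitor.observe()['position'])"
```

```text
clock: 6.75
position: [0.4791, 0.1712, -0.017]
tool_rot: [-3.142, -0.0, 0.083]
force: [-0.5, 0.1, 2.1]
grip_width: 0.0126
finger_force: 58.6
[ 0.47912357  0.17123554 -0.01700092]
```

```bash
python3 -m handwheel '[{"dx":0,"dy":0,"dz":-1.5,"wx":0,"wy":0,"wz":0,"claw":0},{"dx":0,"dy":0,"dz":-3,"wx":0,"wy":0,"wz":0,"claw":0},{"dx":0,"dy":0,"dz":-4,"wx":0,"wy":0,"wz":0,"claw":0},{"dx":0,"dy":0,"dz":-4,"wx":0,"wy":0,"wz":0,"claw":0},{"dx":0,"dy":0,"dz":-3,"wx":0,"wy":0,"wz":0.1,"claw":0},{"dx":0,"dy":0,"dz":0,"wx":0,"wy":0,"wz":0.13,"claw":0},{"dx":0,"dy":0,"dz":0,"wx":0,"wy":0,"wz":0.12,"claw":0},{"dx":0,"dy":0,"dz":0,"wx":0,"wy":0,"wz":0,"claw":0}]'; python3 -m handwheel '[{"dx":0.7,"dy":2.5,"dz":0,"wx":0,"wy":0,"wz":0,"claw":0},{"dx":1.2,"dy":4,"dz":0,"wx":0,"wy":0,"wz":0,"claw":0},{"dx":1.2,"dy":4,"dz":0,"wx":0,"wy":0,"wz":0,"claw":0},{"dx":1.2,"dy":4,"dz":0,"wx":0,"wy":0,"wz":0,"claw":0},{"dx":1.2,"dy":4,"dz":0,"wx":0,"wy":0,"wz":0,"claw":0},{"dx":1.1,"dy":3.8,"dz":0,"wx":0,"wy":0,"wz":0,"claw":0},{"dx":0.7,"dy":2.5,"dz":0,"wx":0,"wy":0,"wz":0,"claw":0},{"dx":0,"dy":0,"dz":0,"wx":0,"wy":0,"wz":0,"claw":0}]'; python3 - <<'E'
from h import *
s=monitor.observe(); p=s['position']; print(p,s['tool_rot'],s['force'])
y=-.267; c,q=np.cos(y),np.sin(y); d=np.array([.4848,-.0873])-p[:2]; print('dx,dy cm',100*(d[0]*c+d[1]*q),100*(d[0]*q-d[1]*c),'dz to .05',100*(p[2]-.05))
E
```

```text
clock: 7.75
position: [0.479, 0.1713, 0.1388]
tool_rot: [-3.141, -0.001, -0.266]
force: [-0.5, 0.3, -1.6]
grip_width: 0.013
finger_force: 58.4
clock: 8.75
position: [0.4837, -0.0892, 0.1382]
tool_rot: [3.141, -0.0, -0.267]
force: [-0.1, 1.0, -1.0]
grip_width: 0.0129
finger_force: 58.6
[ 0.48365976 -0.08917786  0.13819896] [ 3.14120559e+00 -2.64167807e-05 -2.67301057e-01] [-0.08649313  0.95385978 -0.95834221]
dx,dy cm 0.060438823987201684 -0.211216115015032 dz to .05 8.819895957287109
```

```bash
python3 -m handwheel '[{"dx":0,"dy":-0.2,"dz":2.5,"wx":0,"wy":0,"wz":0,"claw":0},{"dx":0,"dy":0,"dz":4,"wx":0,"wy":0,"wz":0,"claw":0},{"dx":0,"dy":0,"dz":3.3,"wx":0,"wy":0,"wz":0,"claw":0},{"dx":0,"dy":0,"dz":2,"wx":0,"wy":0,"wz":0,"claw":0},{"dx":0,"dy":0,"dz":0,"wx":0,"wy":0,"wz":0,"claw":0}]'; python3 - <<'E'
from h import *
g=grab('scene','s4.png'); h=grab('top','t4.png')
A=cv2.resize(g['frame'][185:260,290:390],(800,600),interpolation=cv2.INTER_CUBIC)
cv2.imwrite('pics/v4.png',A)
s=monitor.observe(); p=s['position']; print(p,s['tool_rot'],s['force'],s['moment'])
u=np.array([np.cos(.267),-np.sin(.267)]);v=np.array([-u[1],u[0]])
f=lambda X:[round((a-o)*8) for a,o in zip(proj(g,X),(290,185))]
G=p[:2]+.003*u; z=p[2]+.031
for n,a,b in(('tipl',60,14.5),('tipr',60,-14.5),('waistl',46,4),('gripback',-17,7),('gripfront',17,7)):print(n,f([*(G+u*a/1e3+v*b/1e3),z]))
S=np.array([.5697,-.1105]);print('stud head',f([*S,.053]),'neckmid',f([*S,.0405]),'eye',f([*(S+.094*u),.036]))
E
```

```text
clock: 9.38
position: [0.4838, -0.0844, 0.0191]
tool_rot: [-3.141, 0.002, -0.264]
force: [0.9, 0.5, -0.8]
grip_width: 0.0128
finger_force: 58.5
[ 0.48481464 -0.08486197  0.02058791] [-3.14123840e+00 -2.92011033e-04 -2.65661054e-01] [ 0.66444797 -0.43606728 -0.7737726 ] [-0.02528903 -0.01219342  0.02586057]
tipl [393, 228]
tipr [453, 200]
waistl [449, 230]
gripback [598, 291]
gripfront [513, 259]
stud head [368, 185] neckmid [368, 221] eye [158, 155]
```

View pics/v4.png

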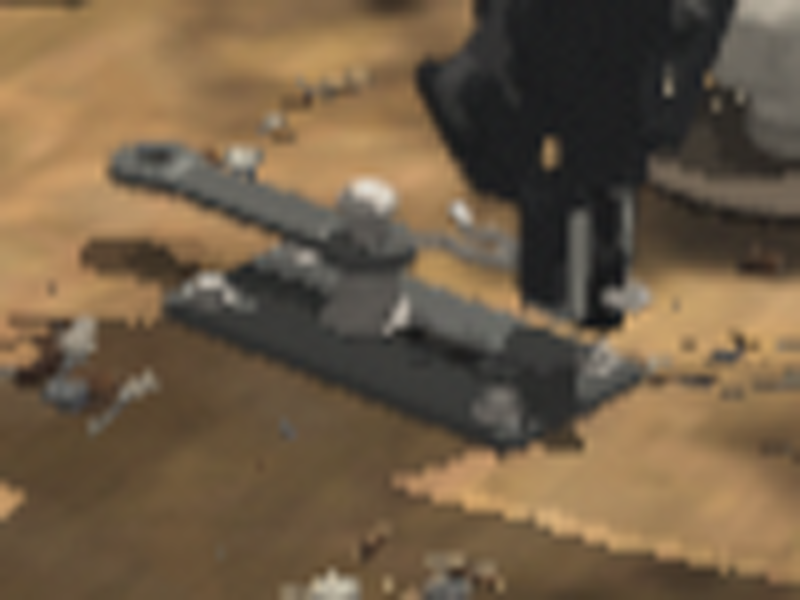

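The clip is held level, with its right tip at (460,212) and the stud head at (371,193). Against the projections, the grip centre is about at the TCP lengthwise, and the height offset of 31 mm holds. I'll average a few pose readings before lining up.

```bash
cat >> h.py <<'E'
def avg(n=6):
    L=[]
    for i in range(n):
        grab('top'); s=monitor.observe(); L.append(np.r_[s['position'],s['tool_rot'][2],s['force']])
    L=np.array(L); m=L.mean(0); print('pos',m[:3].round(4),'yaw',m[3].round(4),'std',L[:,:4].std(0).round(4))
    u=np.array([np.cos(.267),-np.sin(.267)]);v=np.array([-u[1],u[0]]); d=np.array([.5697,-.1105])-m[:2]
    print('to stud: ahead',(d@u).round(4),'lateral(+=left)',(d@v).round(4),'t',s['clock'],'F u,v,z',(m[4:6]@u).round(1),(m[4:6]@v).round(1),m[6].round(1))
E
python3 -c "
from h import *
avg()"
```

```text
pos [ 0.485  -0.0852  0.0208] yaw -0.2667 std [0.0001 0.0001 0.0002 0.0004]
to stud: ahead 0.0883 lateral(+=left) -0.002 t 9.775 F u,v,z 0.3 0.0 -1.0
```

```bash
python3 -m handwheel '[{"dx":0,"dy":0.2,"dz":0.6,"wx":0,"wy":0,"wz":0,"claw":0},{"dx":0,"dy":0,"dz":0.5,"wx":0,"wy":0,"wz":0,"claw":0},{"dx":0.7,"dy":0,"dz":0,"wx":0,"wy":0,"wz":0,"claw":0},{"dx":0.7,"dy":0,"dz":0,"wx":0,"wy":0,"wz":0,"claw":0},{"dx":0,"dy":0,"dz":0,"wx":0,"wy":0,"wz":0,"claw":0}]'; python3 - <<'E'
from h import *
avg()
g=grab('scene','s5.png')
cv2.imwrite('pics/v5.png',cv2.resize(g['frame'][200:245,315:375],(800,600),interpolation=cv2.INTER_CUBIC))
E
```

```text
clock: 10.4
position: [0.4982, -0.0911, 0.009]
tool_rot: [-3.141, -0.001, -0.267]
force: [-0.0, 0.5, -0.8]
grip_width: 0.0126
finger_force: 58.5
pos [ 0.4974 -0.091   0.0089] yaw -0.2673 std [0.0001 0.     0.     0.0001]
to stud: ahead 0.0749 lateral(+=left) 0.0002 t 10.7 F u,v,z 0.2 -0.1 -0.6
```

View pics/v5.png

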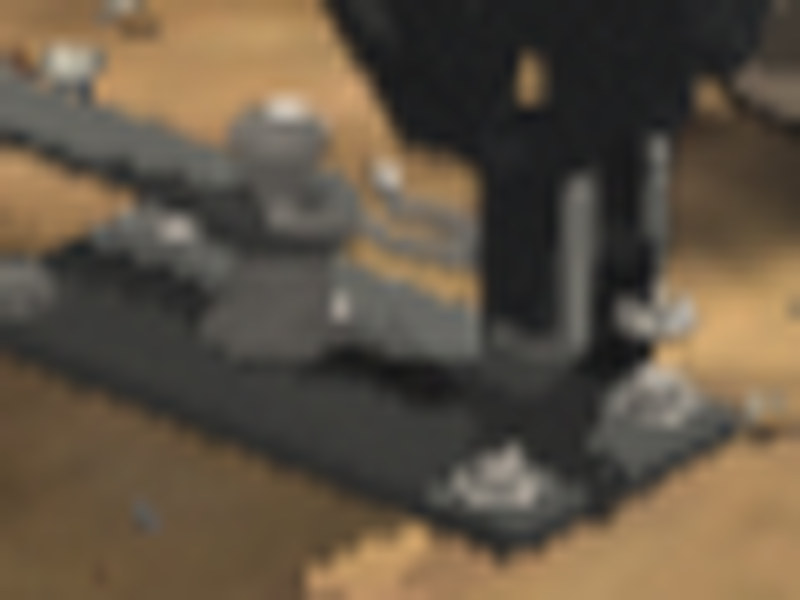

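The legs straddle the stud: near tip at about (270,215), just below the head and above the eye, with no contact force. I'll push in on small steps now.

```bash
python3 -m handwheel '[{"dx":0.4,"dy":0,"dz":-0.05,"wx":0,"wy":0,"wz":0,"claw":0},{"dx":0.4,"dy":0,"dz":0,"wx":0,"wy":0,"wz":0,"claw":0},{"dx":0.3,"dy":0,"dz":0,"wx":0,"wy":0,"wz":0,"claw":0},{"dx":0.3,"dy":0,"dz":0,"wx":0,"wy":0,"wz":0,"claw":0},{"dx":0,"dy":0,"dz":0,"wx":0,"wy":0,"wz":0,"claw":0}]'; python3 -c "
from h import *
avg(2)"
```

```text
clock: 11.38
position: [0.5111, -0.0947, 0.0093]
tool_rot: [-3.142, -0.0, -0.267]
force: [-0.6, -0.3, -0.4]
grip_width: 0.0127
finger_force: 58.5
pos [ 0.5109 -0.0947  0.0094] yaw -0.2673 std [0. 0. 0. 0.]
to stud: ahead 0.0609 lateral(+=left) 0.0002 t 11.475 F u,v,z 0.1 0.2 -0.9
```

```bash
for i in 1 2 3; do :; done; python3 -m handwheel '[{"dx":0.2,"dy":0,"dz":0,"wx":0,"wy":0,"wz":0,"claw":0},{"dx":0.2,"dy":0,"dz":0,"wx":0,"wy":0,"wz":0,"claw":0},{"dx":0.2,"dy":0,"dz":0,"wx":0,"wy":0,"wz":0,"claw":0}]'; python3 -c "
from h import *
avg(2)"; python3 -m handwheel '[{"dx":0.2,"dy":0,"dz":0,"wx":0,"wy":0,"wz":0,"claw":0},{"dx":0.2,"dy":0,"dz":0,"wx":0,"wy":0,"wz":0,"claw":0}]'; python3 -c "
from h import *
avg(2)"
```

```text
clock: 11.85
position: [0.5166, -0.0962, 0.0094]
tool_rot: [3.142, 0.001, -0.267]
force: [-3.4, 0.9, -1.3]
grip_width: 0.0125
finger_force: 58.5
pos [ 0.5167 -0.0963  0.0093] yaw -0.2673 std [0. 0. 0. 0.]
to stud: ahead 0.0548 lateral(+=left) 0.0003 t 11.95 F u,v,z -0.5 -0.4 -0.9
clock: 12.2
position: [0.5195, -0.0971, 0.0091]
tool_rot: [3.141, 0.002, -0.267]
force: [-6.9, 1.6, -0.0]
grip_width: 0.0131
finger_force: 58.5
pos [ 0.52   -0.0972  0.0091] yaw -0.2672 std [0.0001 0.     0.     0.    ]
to stud: ahead 0.0514 lateral(+=left) 0.0003 t 12.3 F u,v,z -3.6 -0.2 -1.2
```

```bash
python3 -m handwheel '[{"dx":0.2,"dy":0,"dz":0,"wx":0,"wy":0,"wz":0,"claw":0},{"dx":0.2,"dy":0,"dz":0,"wx":0,"wy":0,"wz":0,"claw":0}]'; python3 -c "
from h import *
avg(2)"; python3 -m handwheel '[{"dx":0.2,"dy":0,"dz":0,"wx":0,"wy":0,"wz":0,"claw":0}]'; python3 -c "
from h import *
avg(2)"
```

```text
clock: 12.55
position: [0.5241, -0.0983, 0.0093]
tool_rot: [3.141, 0.001, -0.267]
force: [-1.1, 0.3, 0.1]
grip_width: 0.0127
finger_force: 58.5
pos [ 0.5252 -0.0985  0.0095] yaw -0.2673 std [0.0002 0.0001 0.0001 0.    ]
to stud: ahead 0.0461 lateral(+=left) 0.0002 t 12.65 F u,v,z 1.8 -0.4 -0.7
clock: 12.78
position: [0.527, -0.099, 0.0096]
tool_rot: [-3.141, -0.001, -0.267]
force: [0.6, -1.1, -0.8]
grip_width: 0.0125
finger_force: 58.5
pos [ 0.5276 -0.0991  0.0097] yaw -0.2674 std [0.0001 0.     0.     0.    ]
to stud: ahead 0.0437 lateral(+=left) 0.0001 t 12.875 F u,v,z 6.3 -0.8 -2.5
```

```bash
python3 -m handwheel '[{"dx":0.1,"dy":0,"dz":0,"wx":0,"wy":0,"wz":0,"claw":0},{"dx":0.1,"dy":0,"dz":0,"wx":0,"wy":0,"wz":0,"claw":0}]'; python3 -c "
from h import *
avg(2)"; python3 -m handwheel '[{"dx":0.1,"dy":0,"dz":0,"wx":0,"wy":0,"wz":0,"claw":0}]'; python3 -c "
from h import *
avg(2)"
```

```text
clock: 13.12
position: [0.5286, -0.0995, 0.0095]
tool_rot: [-3.142, -0.0, -0.267]
force: [2.3, -1.2, -0.7]
grip_width: 0.0127
finger_force: 58.5
pos [ 0.5288 -0.0995  0.0095] yaw -0.2673 std [0.     0.     0.     0.0001]
to stud: ahead 0.0423 lateral(+=left) 0.0002 t 13.225 F u,v,z 5.3 -0.4 -1.6
clock: 13.35
position: [0.5293, -0.0997, 0.0094]
tool_rot: [-3.142, 0.0, -0.267]
force: [1.7, -0.9, -1.0]
grip_width: 0.0127
finger_force: 58.5
pos [ 0.5295 -0.0997  0.0094] yaw -0.2673 std [0. 0. 0. 0.]
to stud: ahead 0.0416 lateral(+=left) 0.0002 t 13.45 F u,v,z 4.4 -0.3 -1.9
```

```bash
python3 -m handwheel '[{"dx":0.1,"dy":0,"dz":0,"wx":0,"wy":0,"wz":0,"claw":0}]'; python3 -c "
from h import *
avg(2)"; python3 -m handwheel '[{"dx":0.1,"dy":0,"dz":0,"wx":0,"wy":0,"wz":0,"claw":0}]'; python3 -c "
from h import *
avg(2)"
```

```text
clock: 13.58
position: [0.53, -0.0999, 0.0093]
tool_rot: [3.142, 0.001, -0.267]
force: [1.0, -0.4, -0.3]
grip_width: 0.0129
finger_force: 58.6
pos [ 0.5301 -0.0999  0.0093] yaw -0.2672 std [0. 0. 0. 0.]
to stud: ahead 0.041 lateral(+=left) 0.0002 t 13.675 F u,v,z 2.1 -0.4 -1.2
clock: 13.8
position: [0.5308, -0.1001, 0.0093]
tool_rot: [3.142, 0.001, -0.267]
force: [-0.4, 0.9, -0.9]
grip_width: 0.0126
finger_force: 58.6
pos [ 0.531  -0.1001  0.0093] yaw -0.2672 std [0.     0.     0.     0.0001]
to stud: ahead 0.04 lateral(+=left) 0.0002 t 13.9 F u,v,z 0.9 0.0 -0.3
```

```bash
python3 -m handwheel '[{"dx":0.05,"dy":0,"dz":0,"wx":0,"wy":0,"wz":0,"claw":0},{"dx":0.05,"dy":0,"dz":0,"wx":0,"wy":0,"wz":0,"claw":0}]'; python3 -c "
from h import *
avg(2)"; python3 -m handwheel '[{"dx":0.05,"dy":0,"dz":0,"wx":0,"wy":0,"wz":0,"claw":0}]'; python3 -c "
from h import *
avg(2)"
```

```text
clock: 14.15
position: [0.5319, -0.1004, 0.0093]
tool_rot: [3.142, 0.001, -0.267]
force: [-1.0, -0.8, 0.1]
grip_width: 0.0127
finger_force: 58.6
pos [ 0.532  -0.1004  0.0093] yaw -0.2672 std [0. 0. 0. 0.]
to stud: ahead 0.039 lateral(+=left) 0.0002 t 14.25 F u,v,z -1.4 -0.2 -1.1
clock: 14.38
position: [0.5325, -0.1006, 0.0094]
tool_rot: [3.142, 0.0, -0.267]
force: [-1.9, 1.5, -1.4]
grip_width: 0.0129
finger_force: 58.6
pos [ 0.5326 -0.1006  0.0094] yaw -0.2672 std [0. 0. 0. 0.]
to stud: ahead 0.0384 lateral(+=left) 0.0002 t 14.475 F u,v,z -0.7 -0.1 -0.9
```

```bash
python3 -m handwheel '[{"dx":0.05,"dy":0,"dz":0,"wx":0,"wy":0,"wz":0,"claw":0}]'; python3 -c "
from h import *
avg(3)"
```

```text
clock: 14.6
position: [0.533, -0.1007, 0.0094]
tool_rot: [3.142, 0.0, -0.267]
force: [-4.1, 1.2, -0.2]
grip_width: 0.0129
finger_force: 58.6
pos [ 0.533  -0.1007  0.0093] yaw -0.2672 std [0. 0. 0. 0.]
to stud: ahead 0.038 lateral(+=left) 0.0002 t 14.75 F u,v,z -3.0 -0.3 -0.8
```

```bash
python3 -m handwheel '[{"dx":0.04,"dy":0,"dz":0,"wx":0,"wy":0,"wz":0,"claw":0}]'; python3 -c "
from h import *
avg(3)"
```

```text
clock: 14.88
position: [0.5331, -0.1008, 0.0093]
tool_rot: [3.141, 0.001, -0.267]
force: [-5.6, 0.8, -0.2]
grip_width: 0.0129
finger_force: 58.7
pos [ 0.5332 -0.1008  0.0093] yaw -0.2672 std [0. 0. 0. 0.]
to stud: ahead 0.0378 lateral(+=left) 0.0002 t 15.025 F u,v,z -5.0 0.4 -0.3
```

The force has risen to 5 N over 0.2 mm, so the root is on the stud. I'll back off slightly, open and lift.

```bash
python3 -m handwheel '[{"dx":-0.08,"dy":0,"dz":0,"wx":0,"wy":0,"wz":0,"claw":0},{"dx":0,"dy":0,"dz":0,"wx":0,"wy":0,"wz":0,"claw":20},{"dx":0,"dy":0,"dz":0,"wx":0,"wy":0,"wz":0,"claw":40},{"dx":0,"dy":0,"dz":0,"wx":0,"wy":0,"wz":0,"claw":50},{"dx":0,"dy":0,"dz":0,"wx":0,"wy":0,"wz":0,"claw":50}]' && python3 -m handwheel '[{"dx":0,"dy":0,"dz":-1.5,"wx":0,"wy":0,"wz":0,"claw":50},{"dx":0,"dy":0,"dz":-3,"wx":0,"wy":0,"wz":0,"claw":50},{"dx":0,"dy":0,"dz":-4,"wx":0,"wy":0,"wz":0,"claw":50},{"dx":-2,"dy":-4,"dz":-4,"wx":0,"wy":0,"wz":0,"claw":50},{"dx":-2,"dy":-6,"dz":0,"wx":0,"wy":0,"wz":0,"claw":50},{"dx":-2,"dy":-6,"dz":0,"wx":0,"wy":0,"wz":0,"claw":50},{"dx":-1,"dy":-4,"dz":0,"wx":0,"wy":0,"wz":0,"claw":50},{"dx":0,"dy":0,"dz":0,"wx":0,"wy":0,"wz":0,"claw":50}]'; python3 - <<'E'
from h import *
g=grab('scene','s6.png'); h=grab('top','t6.png')
C=np.zeros((450,800,3),np.uint8)
C[:,:450]=cv2.resize(g['frame'][190:240,310:360],(450,450),interpolation=cv2.INTER_CUBIC)
C[:,450:]=cv2.resize(h['frame'][181:255,365:422],(350,450),interpolation=cv2.INTER_CUBIC)
cv2.imwrite('pics/v6.png',C)
E
```

```text
clock: 15.65
position: [0.5329, -0.1006, 0.0094]
tool_rot: [-3.142, -0.0, -0.267]
force: [-0.1, 0.3, -1.0]
grip_width: 0.0425
finger_force: 0.0
clock: 16.65
position: [0.518, 0.1128, 0.1354]
tool_rot: [-3.14, -0.001, -0.262]
force: [-0.7, -0.7, 0.6]
grip_width: 0.043
finger_force: 0.0
```

View pics/v6.png

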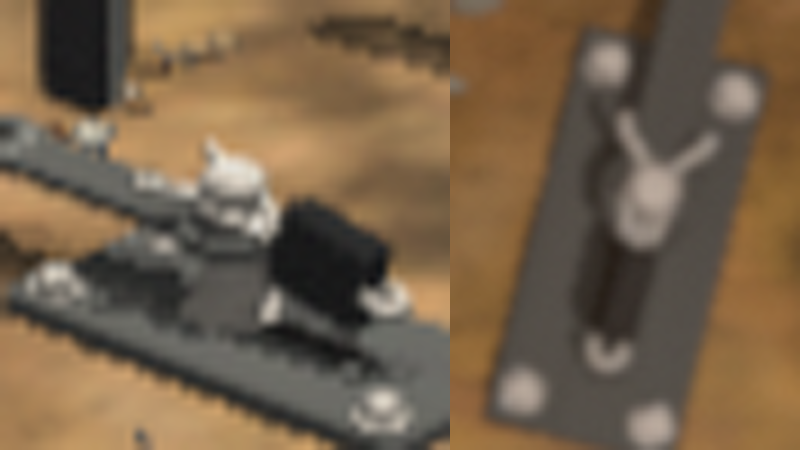

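Both views show the clip home: the stud is in the seat with the legs closed past the neck, tips at (625,115)/(713,140), about 32 mm apart. The grip is nearly level and the gripper is clear.

```bash
python3 -c "
from h import *
print(job_done())"
```

```text
the job is handed in; nothing more can be done
None
```

The clip is on the stud's neck with the stud in its seat, the tips about 32 mm apart by the top camera, and the job is handed in; the highest push-in force I read was about 7 N, and about 5 to 6 N when the root met the stud. On the first try the fingers closed on top of the grip and did not move it.

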